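# Prop a burn-in box's vent door open on its peg stay

### The job

The board in the grey burn-in box needs more air: take the aluminium stay by its black knob, swing the blue vent door farther open and drop the stay's red-ringed hole (the third from the door) fully down over the brass peg on the box's roof, so that the stay lies on the peg's collar and holds the door. The peg is clamped anywhere along its slot, so feel for it with light contact and never force the stay against it; let go when it is down. Leave the loose things round the box where they are.

Things in the scene. Friction and masses are not known exactly. Their poses are not given: they have to be found in the camera images.
- vent_box: grey sheet-metal burn-in box, fixed, 150 mm deep (x) by 220 mm wide (y) by 110 mm high, open at the front where a blue vent door hangs and with a circuit board inside. Origin on the bench under the middle of the front edge; x points into the box (back), y along the front to the side with the door hinge, z up
- door_hinge (a point): point on the door's vertical hinge line, at the front edge of the box, at the height of the underside of the seated stay (124 mm over the bench). Seen from above the door opens clockwise, its free edge (209 mm from the hinge line) coming out of the front (-x of the box); when shut it runs along -y of the box
- vent_door (a joint): angle of the vent door (rad), 0 shut, stops at 1.35. A soft closing spring (0.25 N m/rad) and some friction (about 0.1 N m): at the angle wanted here (about 0.73) it falls back towards shut unless held. The door carries the stay's pivot 140 mm from the hinge line
- stay_pivot (a point): pivot of the stay on top of the door, 140 mm from the hinge line, at the underside of the stay; here the stay swivels freely about the vertical (only to the box's side of the line that prolongs the door) and also hinges up about a level axis, up to 0.6 rad; when let go it falls by its own weight to about level (0.02 rad below at most)
- stay: the stay: aluminium bar 22 mm wide and 5 mm thick with four round holes of 12 mm on its centre line, 85, 115, 145 and 175 mm from the pivot; the third, 145 mm, has a red painted ring. Mass about 0.14 kg. Its origin is the pivot; from there the bar runs along its own -y, z up; it is 236 mm long
- third_hole (a point): centre of the red-ringed hole, at the underside of the bar
- knob_mid (a point): the black knob near the stay's free end, 215 mm from the pivot: upright round stem 14 mm across, standing 35 mm above the bar; the point is its axis 20 mm above the bar's top (25 mm above its underside)
- peg_rail: steel rail 62 by 26 mm fixed on the roof of the box with a slot along its x axis; carries the upright brass peg: 8 mm across, flat-topped, on a collar 16 mm across; the peg stands 14.5 mm above the collar's top. Origin on the roof under the slot's middle. Careless pressing or pushing of the stay against the peg counts as damage from 25 N
- slot_mid (a point): middle of the slot, at the height of the collar's top (124 mm over the bench); x along the slot, z up. The peg is clamped in the slot anywhere up to 12 mm either side of this point along x, and exactly on the slot line (y = 0); its exact place is not measured. The slot's x axis is the direction from pivot to knob of the stay when the red-ringed hole is on a peg at the middle
- tape_red: small roll of red tape lying flat, 56 mm across, 18 mm high; bystander
- screwdriver_yellow: small screwdriver with a yellow handle, 156 mm long, 20 mm thick, lying down; bystander
- solder_reel: reel of solder wire standing on its flange, 62 mm across, 55 mm high; bystander
- capacitor: blue can capacitor standing upright, 22 mm across, 32 mm high; bystander

How it is judged (in metres and radians):
On the way:
1. the vent door is swung well open (past 0.5 rad) (value of joint vent_door above 0.5 rad), for 0.2 s.
At the end, for the whole second after the job is handed in: The red-ringed hole is over the peg: within 15.5 mm of the slot's middle along the slot and 4 mm across it, the stay's underside there no more than 3 mm above the collar (and not more than 4 mm below); the door is at rest, held by the stay (z of third_hole in the frame of slot_mid between -0.004 and 0.003 m and x of third_hole in the frame of slot_mid between -0.0155 and 0.0155 m and y of third_hole in the frame of slot_mid between -0.004 and 0.004 m and velocity of joint vent_door between -0.03 and 0.03 rad/s); the robot touches nothing.
It fails at once if the stay is pressed or pushed against the peg with more than 25 N (contact force between stay and peg_rail above 25 N).
It fails at once if a loose bystander is moved by more than 30 mm (distance of any of tape_red, screwdriver_yellow, solder_reel, capacitor from where it was at the start of the episode above 0.03 m).
It also fails if it takes over 67 s, if anything falls off the work surface, if the arm or the gripper's body presses on something with over 40 N, if the wrist force passes 120 N, or if a joint passes its speed limit or range.

### The arm

A 6-joint arm with a two-finger parallel gripper is mounted at the origin on a cart in front of the work surface, level with it; the furniture and walls round the work are solid. World frame = base frame: x ahead of the robot, y to its left, z up, the work surface at z = 0. Lengths are in mm, angles in rad, forces in N, time in s.
With the tool pointing down it reaches from about 350 to 975 mm from the base axis. Payload 7.1 kg.
Tool frame: the origin (TCP) lies at the very end of the fingers, on their centre line; the grasp point (between the pads) lies 19 mm behind it; y points along the fingers, x is the direction in which the jaws open and shut, and the axes are right-handed (so a half turn about y gives the same grasp; the last joint's range is limited). The gripper opens to 88 mm and grips with 3 to 60 N. Pads are 20 mm wide; open, the fingers measure 115 mm over their backs; the gripper's body (75 mm by 178 mm) begins 61 mm behind the grasp point.
Start: joints at [1.143, 0.423, 1.63, -0, 1.089, -0.019], TCP at [248.41, 573.495, 222.675] pointing down, gripper open.
Joint ranges: [-3, 3], [-0.9, 2.11], [0.09, 2.58], [-1.31, 4.45], [0.11, 2.69], [-2.54, 2.54]. Speed limits (rad/s): [2.39, 2.39, 3.01, 3.14, 3.14, 3.14].

### API

Orientations are given as a rotation vector (axis times angle).
In Python, from workcell import ctrl gives the robot as it stands. The module is installed in compiled form; this text tells all that it offers.
- The arm moves only by the tool carry_out, never from a script. Its arguments are lists of equal length, an entry for each row: "delta_pos": the shift along the tool's x, y, z in cm, a list of three; "rotation": the turn, a rotation vector about the tool's x, y, z in rad, a list of three. In form: {"delta_pos": [[dx, dy, dz], ...], "rotation": [[wx, wy, wz], ...]}. A call has 1 to 12 rows; each row is the pose to reach, as a shift and turn from the pose commanded when the call began, along the tool's axes at that moment; what a row does not reach only later rows make up. A row lasts 1/12 s, in which the tool goes at most 41.7 mm and 7.16 degrees, less where a joint would pass 70% of its speed; a pose out of reach is approached as far as the arm can. A call with a gripper value outside its range is refused whole. "hand" is the closure in counts, from 0 (fully open) to 255 (shut), set as the call begins (left out, the last holds). The fingers move at their own pace and stop on an object; the grip force is fixed at half the most. Time passes only in rows, so rows that repeat a pose let the fingers close. It gives the time, the measured TCP pose, the force and the opening at its end, in the units of the state.
- ctrl.get_obs(): the state, without advancing time (a new reading comes with each control period).
- ctrl.get_image(name): name is "scene" or "side" or "wrist"; returns the picture (384x512x3 uint8, red, green, blue); there is no depth.
- ctrl.camera_info(name): a dict with "fov_y" (degrees; the focal length in pixels is half the picture's height over the tangent of half this angle, whatever the lens; pixels are square), "cx", "cy" (the principal point, pixels), "k1" (the pictures are not rectified: a ray, as slopes to the right and down, at radius r is drawn at 1 + k1 r^2 times it, then the intrinsics apply), "R" (3x3) and "t" (3): a world point X has camera coordinates R X + t; the wrist camera has in their place "T_tool_cam" (4x4, takes a point from camera to tool coordinates, whose origin is the TCP and whose axes are the tool frame's). Camera axes: x right, y down, z forward; pixel columns grow to the right and rows downward; lengths in mm; the calibration is good to about 2 mm. A picture is of the moment at which its call begins: read the wrist's pose just before it. camera_info takes no time and is no camera call.
- ctrl.close_job(): hands the job in, once; it reports no verdict.
The state is a dict: "t": time; "qpos": joint angles; "qvel": joint speeds; "joint_torque": joint torques, N m; "ee_pos": TCP position; "orientation": TCP orientation; "ft_force": force on the tool from outside, world axes, zero at the start; "moment": the same for the moment, N m; "width": finger opening in mm.
Only numpy, scipy, OpenCV 4.12 (cv2) and the standard library are available. Lean on these libraries where they do the work, as an engineer would, in place of code of your own. Each camera call takes 0.05 s, during which the arm holds its last target.

## Working session

There is one attempt and no reset: what is moved stays moved. The work goes in short steps, Python scripts to look and compute and a tool call to move; the robot and the scene stay as the last step left them, time stands still between calls to the robot, and variables do not carry over. Pictures are saved under pics/ and viewed, and the job is handed in when it is done.

Besides the shell and the picture viewer there is one more tool, called after "Call:" as name(argument=value, ...) on one line, values as JSON. carry_out: Moves the arm, as the interface text tells. Its arguments: {"type":"object","properties":{"delta_pos":{"type":"array","items":{"type":"array","items":{"type":"number"}}},"rotation":{"type":"array","items":{"type":"array","items":{"type":"number"}}},"hand":{"type":"number"}},"required":["delta_pos","rotation"]}

```bash
mkdir -p pics
python3 - <<'E'
from workcell import ctrl
import cv2,numpy as np
np.set_printoptions(precision=4,suppress=True)
print(ctrl.get_obs())
for n in ["scene","side","wrist"]:
    print(n,ctrl.camera_info(n))
    cv2.imwrite(f"pics/{n}0.png",ctrl.get_image(n)[:,:,::-1])
E
```

```text
{'t': 0.0, 'qpos': array([ 1.143 ,  0.4238,  1.6307, -0.    ,  1.0886, -0.019 ]), 'qvel': array([-0.0009,  0.0006,  0.0001,  0.    ,  0.0002, -0.0024]), 'joint_torque': array([  0.0024, -54.4623, -27.3671,   0.0646,   0.0229,  -0.0002]), 'ee_pos': array([248.1889, 572.9873, 221.9307]), 'orientation': array([-1.3761, -0.9021,  0.9042]), 'ft_force': array([-0.7598, -0.5453,  0.8659]), 'moment': array([-0.0375,  0.028 ,  0.0453]), 'width': 87.76516880493642}
scene {'fov_y': 52.242289288450436, 'cx': 258.1970958079697, 'cy': 189.25552384319604, 'k1': -0.011925827754719832, 'R': array([[ 0.6792, -0.7338, -0.0142],
       [-0.5143, -0.462 , -0.7225],
       [ 0.5236,  0.4981, -0.6912]]), 't': array([-493.186 ,  320.0368,  938.127 ])}
side {'fov_y': 44.29872329302644, 'cx': 259.1402389363129, 'cy': 195.91370971562523, 'k1': -0.10451409627876963, 'R': array([[ 0.9778, -0.208 , -0.0249],
       [-0.1225, -0.4713, -0.8734],
       [ 0.1699,  0.8571, -0.4863]]), 't': array([-592.3591,  116.5632, 1138.7204])}
wrist {'fov_y': 64.44268315456623, 'cx': 260.1652496595766, 'cy': 194.26960020611273, 'k1': -0.06630008039607707, 'T_tool_cam': array([[   1.    ,   -0.0005,   -0.0004,   -0.4119],
       [   0.0002,   -0.2894,    0.9572, -162.3064],
       [  -0.0006,   -0.9572,   -0.2894,   78.5088],
       [   0.    ,    0.    ,    0.    ,    1.    ]])}
```

View pics/scene0.png

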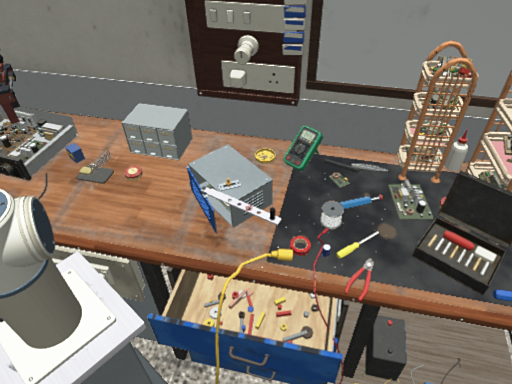

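View pics/side0.png

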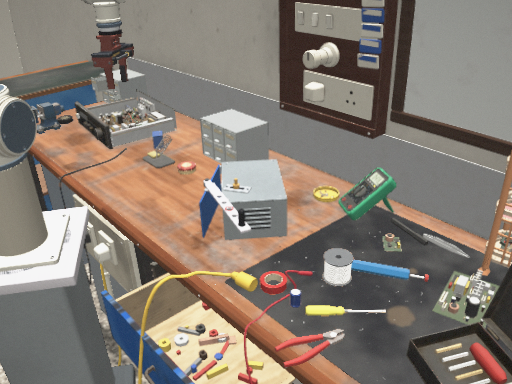

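View pics/wrist0.png

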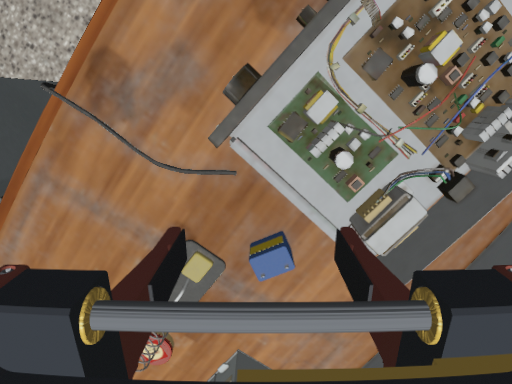

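Run:
```python
import cv2
a=cv2.imread("pics/scene0.png")[140:240,180:290]; cv2.imwrite("pics/sc_z.png",cv2.resize(a,None,fx=6,fy=6,interpolation=cv2.INTER_CUBIC)[:600,:800])
a=cv2.imread("pics/side0.png")[150:245,190:295]; cv2.imwrite("pics/si_z.png",cv2.resize(a,None,fx=6,fy=6,interpolation=cv2.INTER_CUBIC)[:600])
```

```text
(no output)
```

View pics/sc_z.png

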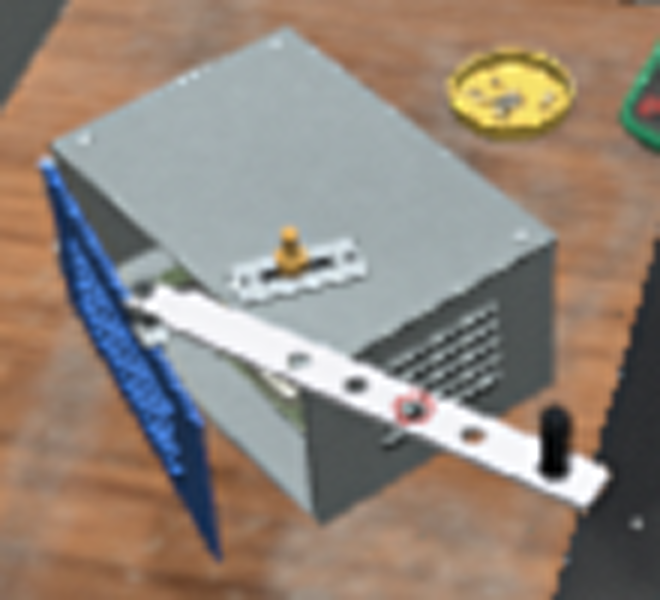

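View pics/si_z.png

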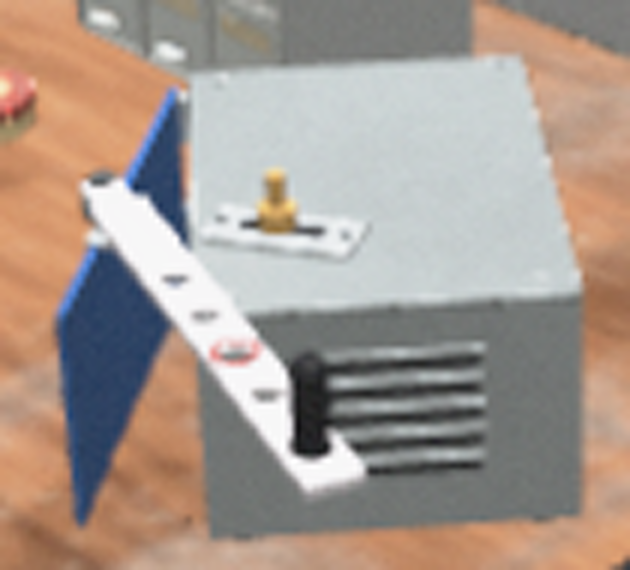

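```bash
cat > h.py <<'E'
import numpy as np,cv2
from scipy.spatial.transform import Rotation as R
from workcell import ctrl
np.set_printoptions(precision=3,suppress=True)
def ray(name,u,v,obs=None):
    c=ctrl.camera_info(name); f=192/np.tan(np.radians(c["fov_y"])/2)
    K=np.array([[f,0,c["cx"]],[0,f,c["cy"]],[0,0,1]])
    p=cv2.undistortPoints(np.array([[[u,v]]],float),K,np.array([c["k1"],0,0,0.]))[0,0]
    d=np.array([p[0],p[1],1.])
    if name=="wrist":
        T=np.eye(4);T[:3,:3]=R.from_rotvec(obs["orientation"]).as_matrix();T[:3,3]=obs["ee_pos"]
        M=T@np.array(c["T_tool_cam"]); return M[:3,3],M[:3,:3]@d
    Rm=np.array(c["R"]);return -Rm.T@np.array(c["t"]),Rm.T@d
def plane(name,u,v,z,obs=None):
    o,d=ray(name,u,v,obs);return o+d*(z-o[2])/d[2]
def tri(*rs):
    A=np.zeros((3,3));b=np.zeros(3)
    for o,d in rs:
        d=d/np.linalg.norm(d);P=np.eye(3)-np.outer(d,d);A+=P;b+=P@o
    x=np.linalg.solve(A,b)
    return x,[np.linalg.norm(np.cross(x-o,d/np.linalg.norm(d))) for o,d in rs]
def project(name,X,obs=None):
    c=ctrl.camera_info(name); f=192/np.tan(np.radians(c["fov_y"])/2)
    if name=="wrist":
        T=np.eye(4);T[:3,:3]=R.from_rotvec(obs["orientation"]).as_matrix();T[:3,3]=obs["ee_pos"]
        M=np.linalg.inv(T@np.array(c["T_tool_cam"]));p=M[:3,:3]@X+M[:3,3]
    else: p=np.array(c["R"])@X+np.array(c["t"])
    x=p[:2]/p[2];x=x*(1+c["k1"]*(x@x));return f*x+[c["cx"],c["cy"]]
E
python3 - <<'E'
from h import *
S=lambda u,v:("scene",(u+.5)/6-.5+180,(v+.5)/6-.5+140)
D=lambda u,v:("side",(u+.5)/6-.5+190,(v+.5)/6-.5+150)
pts={"hingecorner":(S(52,147),D(190,75)),"BL":(S(290,28),D(520,58)),"BR":(S(555,238),D(580,295)),
"pegtop":(S(290,232),D(275,174)),"ring":(S(415,407),D(236,351)),"knobtop":(S(555,410),D(311,358)),"knobbase":(S(553,472),D(311,450)),
"pivot":(S(150,290),D(100,183)),"FRbottom":(S(320,525),D(212,535)),"doorfree_bot":(S(218,558),D(82,522)),"doorfree_top":(S(205,420),D(58,322)),
"railA":(S(247,283),D(222,218)),"railB":(S(352,256),D(346,236))}
for k,(a,b) in pts.items():
    x,e=tri(ray(*a),ray(*b));print(k,x,np.array(e))
for k,z in [("hingecorner",110),("BL",110),("BR",110)]:
    for q in pts[k]: print(k,q[0],plane(*q,z))
E
```

```text
hingecorner [526.582 103.244 107.94 ] [0.108 0.108]
BL [674.019  82.615 108.732] [1.213 1.213]
BR [ 644.569 -132.151  107.694] [0.825 0.825]
pegtop [540.119 -58.875 137.347] [1.082 1.082]
ring [ 506.128 -172.001  125.77 ] [0.551 0.551]
knobtop [ 522.774 -238.771  158.479] [0.129 0.129]
knobbase [ 520.803 -239.945  122.757] [0.177 0.177]
pivot [473.524 -34.459 130.637] [1.776 1.776]
FRbottom [ 498.856 -110.07     5.646] [0.044 0.044]
doorfree_bot [449.515 -90.671   7.893] [0.765 0.765]
doorfree_top [449.018 -94.713 104.672] [2.582 2.582]
railA [518.544 -50.283 115.466] [0.235 0.235]
railB [564.99  -73.291 113.814] [1.147 1.147]
hingecorner scene [525.308 101.236 110.   ]
hingecorner side [526.004  98.616 110.   ]
BL scene [674.469  82.505 110.   ]
BL side [672.14  77.76 110.  ]
BR scene [ 643.678 -133.179  110.   ]
BR side [ 642.708 -137.308  110.   ]
```

Run:
```python
from h import *
o=ctrl.get_obs();M=R.from_rotvec(o["orientation"]).as_matrix();print(M, o["ee_pos"])
print(np.degrees(np.arctan2(M[1,0],M[0,0])))
d=np.array([.226,-.974,0]);T=np.c_[np.cross([0,0,1],d),[0,0,-1],-d]
print("rel rotvec",R.from_matrix(M.T@T).as_rotvec())
for P in ([522,-239,300],):print("delta cm",M.T@(np.array(P)-o["ee_pos"])/10)
```

```text
[[ 0.398 -0.    -0.918]
 [ 0.918 -0.001  0.398]
 [-0.001 -1.     0.   ]] [248.233 573.128 222.097]
66.57792060865589
rel rotvec [ 0.001  0.934 -0.001]
delta cm [-63.648  -7.718 -57.403]
```

Call:
carry_out(delta_pos=[[0, -4, 0], [-1, -7.5, -1], [-3.5, -7.7, -3.2], [-6.5, -7.7, -5.9], [-9.5, -7.7, -8.6], [-12.5, -7.7, -11.3], [-15.5, -7.7, -14], [-18.5, -7.7, -16.7], [-21.5, -7.7, -19.4], [-24.5, -7.7, -22.1], [-27.5, -7.7, -24.8], [-30, -7.7, -27]], rotation=[[0, 0, 0], [0, 0, 0], [0, 0.05, 0], [0, 0.1, 0], [0, 0.15, 0], [0, 0.2, 0], [0, 0.25, 0], [0, 0.3, 0], [0, 0.35, 0], [0, 0.4, 0], [0, 0.45, 0], [0, 0.5, 0]])

```text
t: 1.15
ee_pos: [377.0, 188.5, 299.7]
orientation: [-1.509, -0.516, 0.516]
ft_force: [1.0, 0.3, 0.3]
width: 88.0
```

Run:
```python
from h import *
o=ctrl.get_obs();M=R.from_rotvec(o["orientation"]).as_matrix();print(o["t"],o["ee_pos"],o["qpos"])
d=np.array([.226,-.974,0]);T=np.c_[np.cross([0,0,1],d),[0,0,-1],-d]
print("rel rotvec",R.from_matrix(M.T@T).as_rotvec())
for P in ([522,-239,300],):print("delta cm",M.T@(np.array(P)-o["ee_pos"])/10)
```

```text
1.15 [376.955 188.535 299.677] [ 0.436  0.015  1.97  -0.     1.157 -0.223]
rel rotvec [0.    0.431 0.   ]
delta cm [-14.725  -0.018 -42.678]
```

Call:
carry_out(delta_pos=[[-1.3, 0, -3.8], [-2.6, 0, -7.6], [-3.9, 0, -11.4], [-5.2, 0, -15.2], [-6.5, 0, -19], [-7.8, 0, -22.8], [-9.1, 0, -26.6], [-10.4, 0, -30.4], [-11.8, 0, -34.2], [-13.2, 0, -38], [-14.7, 0, -42], [-14.7, 0, -42.7]], rotation=[[0, 0.04, 0], [0, 0.08, 0], [0, 0.12, 0], [0, 0.16, 0], [0, 0.2, 0], [0, 0.24, 0], [0, 0.28, 0], [0, 0.32, 0], [0, 0.36, 0], [0, 0.4, 0], [0, 0.43, 0], [0, 0.43, 0]])

```text
t: 2.15
ee_pos: [524.4, -241.6, 299.4]
orientation: [-1.565, -0.179, 0.178]
ft_force: [-0.3, 0.8, 1.0]
width: 87.6
```

Run:
```python
from h import *
o=ctrl.get_obs();print(o["ee_pos"],o["orientation"],o["qpos"],o["qvel"])
im=ctrl.get_image("wrist")[:,:,::-1];np.save("w1.npy",np.r_[o["ee_pos"],o["orientation"]])
cv2.imwrite("pics/w1.png",im);cv2.imwrite("pics/w1z.png",cv2.resize(im,(800,600),interpolation=cv2.INTER_CUBIC))
```

```text
[ 524.431 -241.556  299.371] [-1.565 -0.179  0.178] [-0.451  0.273  1.664 -0.002  1.204 -0.678] [-0.024  0.097 -0.111  0.033  0.062 -0.054]
```

View pics/w1z.png

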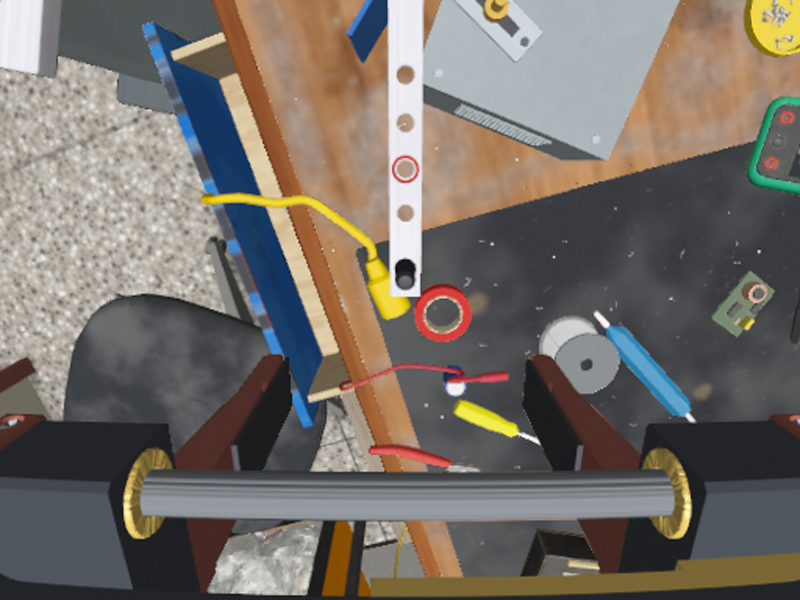

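Run:
```python
from h import *
p=np.load("w1.npy");o={"ee_pos":p[:3],"orientation":p[3:]}
W=lambda u,v,z:plane("wrist",(u+.5)*.64-.5,(v+.5)*.64-.5,z,o)
k=W(405,267,164);r=W(405,169,129);h1=W(405,74,129)
print("knobtop",k,"knobbase",W(405,284,129),"ring",r,"h1",h1,"h2",W(405,123,129),"h4",W(405,213,129),"peg",W(497,5,138.5))
print("BR",W(608,160,110))
d=(r-h1)[:2];d/=np.linalg.norm(d);print("dir",d,"knob from ring",r[:2]+70*d,"pivot",r[:2]-145*d)
c=im=cv2.imread("pics/w1.png")[:60,230:360];cv2.imwrite("pics/w1c.png",cv2.resize(c,None,fx=6,fy=6,interpolation=cv2.INTER_CUBIC))
```

```text
knobtop [ 521.002 -229.123  164.   ] knobbase [ 525.428 -248.934  129.   ] ring [ 507.476 -170.693  129.   ] h1 [ 494.075 -112.323  129.   ] h2 [ 500.855 -141.849  129.   ] h4 [ 514.084 -199.488  129.   ] peg [540.229 -61.993 138.5  ]
BR [ 648.082 -130.976  110.   ]
dir [ 0.224 -0.975] knob from ring [ 523.139 -238.918] pivot [475.031 -29.37 ]
```

View pics/w1c.png

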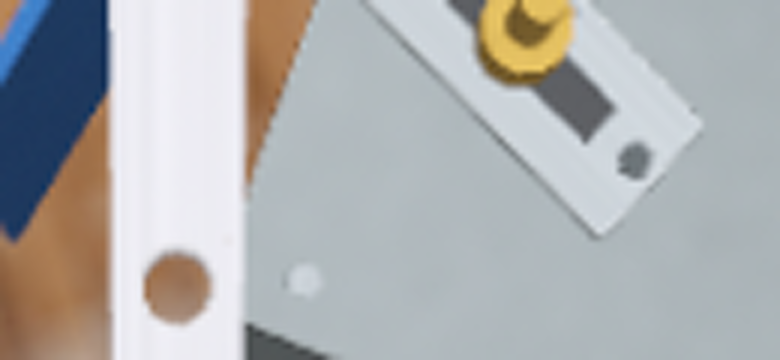

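```bash
cat > st.py <<'E'
from h import *
import sys
def go(P,d,tilt=0):
    "P target TCP, d yaw deg of stay direction, tilt rad nose"
    o=ctrl.get_obs();M=R.from_rotvec(o["orientation"]).as_matrix()
    a=np.radians(d);dd=np.array([np.cos(a),np.sin(a),0]);T=np.c_[np.cross([0,0,1],dd),[0,0,-1],-dd]
    if tilt: T=R.from_rotvec(tilt*T[:,0]).as_matrix()@T
    print("t",round(o["t"],2),"ee",o["ee_pos"],"F",o["ft_force"],"w",round(o["width"],1))
    print("rot",R.from_matrix(M.T@T).as_rotvec(),"delta cm",M.T@(np.array(P)-o["ee_pos"])/10)
E
python3 -c "
from st import *
go([523,-239,132],-77)"
```

```text
t 2.2 ee [ 524.493 -240.081  299.112] F [-0.215 -1.148  1.424] w 87.6
rot [0.001 0.001 0.   ] delta cm [-0.123 16.711  0.153]
```

Call:
carry_out(delta_pos=[[0, 2, 0], [0, 4.5, 0], [-0.1, 7, 0.1], [-0.1, 9.5, 0.1], [-0.1, 12, 0.1], [-0.1, 14, 0.1], [-0.1, 15.5, 0.1], [-0.1, 16.5, 0.1], [-0.1, 16.7, 0.1], [-0.1, 16.7, 0.1]], rotation=[[0, 0, 0], [0, 0, 0], [0, 0, 0], [0, 0, 0], [0, 0, 0], [0, 0, 0], [0, 0, 0], [0, 0, 0], [0, 0, 0], [0, 0, 0]])

```text
t: 3.03
ee_pos: [521.9, -234.7, 132.4]
orientation: [-1.562, -0.182, 0.184]
ft_force: [0.8, -0.5, 0.4]
width: 87.7
```

Run:
```python
from st import *
go([523,-239,132],-77)
o=ctrl.get_obs()
im=ctrl.get_image("wrist")[:,:,::-1];np.save("w2.npy",np.r_[o["ee_pos"],o["orientation"]])
cv2.imwrite("pics/w2.png",im);cv2.imwrite("pics/w2z.png",cv2.resize(im,(800,600),interpolation=cv2.INTER_CUBIC))
```

```text
t 3.03 ee [ 521.925 -234.691  132.403] F [ 0.779 -0.531  0.388] w 87.7
rot [-0.001  0.006 -0.001] delta cm [ 0.005  0.04  -0.444]
```

View pics/w2z.png

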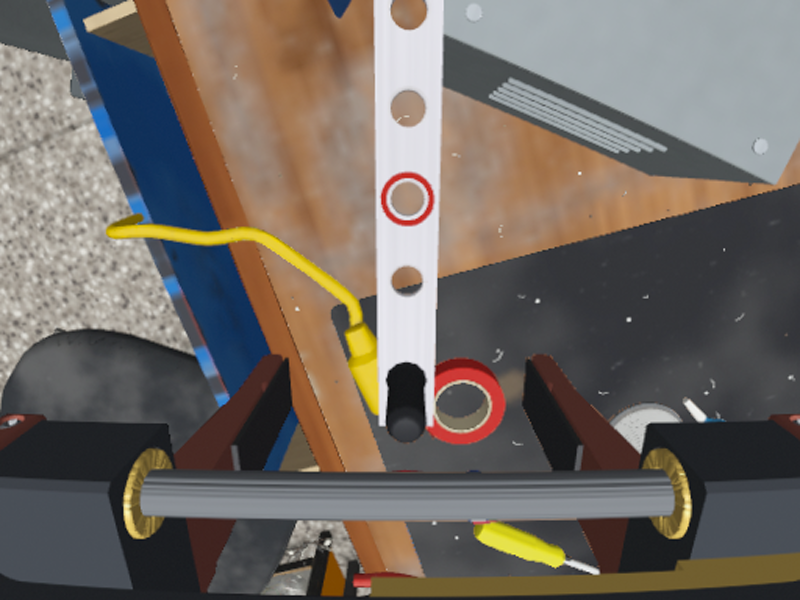

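Run:
```python
from st import *
p=np.load("w2.npy");o={"ee_pos":p[:3],"orientation":p[3:]}
W=lambda u,v,z:plane("wrist",(u+.5)*.64-.5,(v+.5)*.64-.5,z,o)
print("knobtop",W(405,428,164),"base",W(405,373,129),"ring",W(407,199,129),"h1",W(408,11,129),"h4",W(406,281,129))
r=W(407,199,129);h=W(408,11,129);d=(r-h)[:2];d/=np.linalg.norm(d);print(d,r[:2]+70*d)
go([523,-239,133],-77)
```

```text
knobtop [ 522.299 -236.204  164.   ] base [ 521.572 -233.79   129.   ] ring [ 507.35  -170.375  129.   ] h1 [ 494.179 -113.345  129.   ] h4 [ 513.658 -198.591  129.   ]
[ 0.225 -0.974] [ 523.101 -238.58 ]
t 3.08 ee [ 522.473 -235.133  133.193] F [0.407 0.415 0.485] w 88.1
rot [0.    0.006 0.   ] delta cm [-0.038  0.019 -0.388]
```

Call:
carry_out(delta_pos=[[0, 0, -0.2], [0, 0, -0.3], [0, 0, -0.3], [0, 0, -0.3], [0, 0, -0.3], [0, 0, -0.3], [0, 0, -0.3], [0, 0, -0.3], [0, 0, -0.3], [0, 0, -0.3], [0, 0, -0.3], [0, 0, -0.3]], rotation=[[0, 0, 0], [0, 0, 0], [0, 0, 0], [0, 0, 0], [0, 0, 0], [0, 0, 0], [0, 0, 0], [0, 0, 0], [0, 0, 0], [0, 0, 0], [0, 0, 0], [0, 0, 0]], hand=255)

```text
t: 4.08
ee_pos: [522.9, -238.4, 132.6]
orientation: [-1.563, -0.182, 0.182]
ft_force: [-0.7, 0.0, -0.0]
width: 13.3
```

```bash
cat > plan.py <<'E'
from h import *
from scipy.optimize import brentq
H=np.array([526.,101.]); YB=np.radians(-7.9)
HT=8.5 # TCP above underside
def piv(th):
    a=YB-np.pi/2-th; return H+140*np.array([np.cos(a),np.sin(a)])
def dist(th,peg): return np.linalg.norm(piv(th)-peg)
def solve(peg,r=145.):
    th=brentq(lambda t:dist(t,peg)-r,.3,1.2);v=peg-piv(th);return th,np.arctan2(v[1],v[0])
def pose(th,psi,al):
    u=np.array([np.cos(psi),np.sin(psi),0]);z=np.array([0,0,1.])
    ua=np.cos(al)*u+np.sin(al)*z;n=np.cos(al)*z-np.sin(al)*u
    P=np.r_[piv(th),124]; T=np.c_[np.cross(n,ua),-n,-ua]
    return P+215*ua+HT*n,T,P+145*ua
def inv(tcp_xy):  # th,psi at al=0 from knob xy
    f=lambda t:np.linalg.norm(piv(t)-tcp_xy)-215
    ts=np.linspace(-.1,1.35,300);fs=[f(t) for t in ts]
    th=[brentq(f,ts[i],ts[i+1]) for i in range(299) if fs[i]*fs[i+1]<0]
    return [(t,np.arctan2(*(tcp_xy-piv(t))[::-1])) for t in th]
def rows(ws,ref=None):
    o=ctrl.get_obs();M=R.from_rotvec(o["orientation"]).as_matrix();p=o["ee_pos"]
    if ref is not None: p,M=ref
    D=[];W=[]
    for P,T,_ in ws:
        D.append([round(float(x),2) for x in M.T@(P-p)/10]);W.append([round(float(x),3) for x in R.from_matrix(M.T@T).as_rotvec()])
    print(D);print(W)
E
python3 - <<'E'
from plan import *
o=ctrl.get_obs();print(o["ee_pos"],o["ft_force"],o["width"])
s=inv(o["ee_pos"][:2]);print("now",s,[piv(t) for t,_ in s])
th1,ps1=solve(np.array([540.,-60]));print("goal",th1,np.degrees(ps1),pose(th1,ps1,.2)[0])
t0,p0=s[0]; print(pose(t0,p0,0)[0])
rows([pose(t0,p0,a) for a in np.linspace(.02,.2,10)])
E
```

```text
[ 522.918 -238.434  132.648] [-0.666  0.048 -0.005] 13.252898420859243
now [(0.24158744860672327, np.float64(-1.341931843141811))] [array([474.14 , -29.041])]
goal 0.7689787799076114 -31.022318763015605 [594.868 -92.997 175.044]
[ 522.918 -238.434  132.5  ]
[[0.0, -0.41, 0.02], [0.0, -0.84, 0.05], [0.0, -1.27, 0.09], [0.0, -1.7, 0.14], [0.0, -2.13, 0.19], [0.0, -2.55, 0.26], [0.0, -2.98, 0.33], [0.0, -3.4, 0.41], [0.0, -3.82, 0.5], [0.0, -4.24, 0.6]]
[[-0.02, 0.003, -0.0], [-0.04, 0.003, 0.0], [-0.06, 0.003, 0.0], [-0.08, 0.003, 0.0], [-0.1, 0.003, 0.0], [-0.12, 0.003, 0.0], [-0.14, 0.003, 0.0], [-0.16, 0.003, 0.0], [-0.18, 0.003, 0.0], [-0.2, 0.003, 0.0]]
```

Call:
carry_out(delta_pos=[[0, -0.4, 0.02], [0, -0.85, 0.05], [0, -1.3, 0.1], [0, -1.7, 0.15], [0, -2.1, 0.2], [0, -2.55, 0.25], [0, -3, 0.35], [0, -3.4, 0.4], [0, -3.8, 0.5], [0, -4.25, 0.6], [0, -4.25, 0.6]], rotation=[[-0.02, 0, 0], [-0.04, 0, 0], [-0.06, 0, 0], [-0.08, 0, 0], [-0.1, 0, 0], [-0.12, 0, 0], [-0.14, 0, 0], [-0.16, 0, 0], [-0.18, 0, 0], [-0.2, 0, 0], [-0.2, 0, 0]])

```text
t: 5.0
ee_pos: [521.9, -232.1, 176.3]
orientation: [-1.764, -0.208, 0.168]
ft_force: [-0.3, -0.9, 0.2]
width: 13.6
```

Run:
```python
from plan import *
o=ctrl.get_obs();print(o["ee_pos"],o["ft_force"],o["width"])
t0,p0=0.2416,-1.3419
print(pose(t0,p0,.2)[0])
th1,ps1=.75,np.radians(-31)-.12
f=lambda s:pose(t0+(th1-t0)*min(1,s*1.2),p0+(ps1-p0)*s,.2)
for s in (1/3,2/3,1):print(f(s)[0])
ref=f(0)[:2]
rows([f(s) for s in np.arange(1,13)/24],ref=ref)
rows([f(s) for s in np.arange(13,25)/24],ref=f(.5)[:2])
```

```text
[ 521.872 -232.084  176.323] [-0.285 -0.939  0.154] 13.611634849972818
[ 521.567 -232.614  175.044]
[ 540.962 -203.568  175.044]
[ 558.813 -160.08   175.044]
[ 582.391 -115.679  175.044]
[[0.3, -0.04, 0.21], [0.61, -0.09, 0.45], [0.92, -0.14, 0.7], [1.24, -0.2, 0.99], [1.56, -0.26, 1.29], [1.89, -0.33, 1.62], [2.22, -0.4, 1.97], [2.55, -0.47, 2.34], [2.88, -0.55, 2.74], [3.22, -0.64, 3.15], [3.56, -0.73, 3.59], [3.9, -0.82, 4.05]]
[[-0.0, -0.028, -0.006], [0.0, -0.056, -0.011], [-0.0, -0.083, -0.017], [0.0, -0.111, -0.023], [-0.0, -0.139, -0.028], [-0.0, -0.167, -0.034], [-0.0, -0.195, -0.039], [-0.0, -0.222, -0.045], [0.0, -0.25, -0.051], [0.0, -0.278, -0.056], [0.0, -0.306, -0.062], [-0.0, -0.334, -0.068]]
[[0.49, -0.07, 0.34], [0.98, -0.14, 0.7], [1.48, -0.22, 1.08], [1.99, -0.3, 1.48], [2.51, -0.38, 1.89], [3.03, -0.47, 2.33], [3.56, -0.56, 2.78], [4.1, -0.66, 3.25], [4.67, -0.69, 3.39], [5.24, -0.72, 3.54], [5.81, -0.75, 3.71], [6.37, -0.79, 3.9]]
[[0.0, -0.028, -0.006], [0.0, -0.056, -0.011], [0.0, -0.083, -0.017], [0.0, -0.111, -0.023], [0.0, -0.139, -0.028], [0.0, -0.167, -0.034], [0.0, -0.195, -0.039], [0.0, -0.222, -0.045], [0.0, -0.25, -0.051], [-0.0, -0.278, -0.056], [0.0, -0.306, -0.062], [0.0, -0.334, -0.068]]
```

Call:
carry_out(delta_pos=[[0.3, -0.04, 0.2], [0.6, -0.1, 0.45], [0.9, -0.15, 0.7], [1.25, -0.2, 1.0], [1.55, -0.25, 1.3], [1.9, -0.33, 1.6], [2.2, -0.4, 1.95], [2.55, -0.47, 2.35], [2.9, -0.55, 2.75], [3.2, -0.64, 3.15], [3.55, -0.73, 3.6], [3.9, -0.82, 4.05]], rotation=[[0, -0.028, -0.006], [0, -0.056, -0.011], [0, -0.083, -0.017], [0, -0.111, -0.023], [0, -0.139, -0.028], [0, -0.167, -0.034], [0, -0.195, -0.039], [0, -0.222, -0.045], [0, -0.25, -0.051], [0, -0.278, -0.056], [0, -0.306, -0.062], [0, -0.334, -0.068]])

```text
t: 6.0
ee_pos: [550.2, -182.9, 175.1]
orientation: [-1.716, -0.508, 0.415]
ft_force: [0.9, -2.8, 0.1]
width: 13.0
```

Run:
```python
from plan import *
o=ctrl.get_obs();print(o["ee_pos"],o["ft_force"],o["width"])
t0,p0=0.2416,-1.3419
th1,ps1=.75,np.radians(-31)-.12
f=lambda s:pose(t0+(th1-t0)*min(1,s*1.2),p0+(ps1-p0)*s,.2)
print(f(.5)[0])
cv2.imwrite("pics/s1.png",cv2.resize(ctrl.get_image("scene")[130:250,170:300,::-1],None,fx=5,fy=5))
rows([f(s) for s in np.arange(13,25)/24])
```

```text
[ 550.215 -182.864  175.147] [ 0.899 -2.775  0.063] 12.951764838078818
[ 550.155 -183.517  175.044]
[[0.4, -0.04, 0.24], [0.89, -0.11, 0.6], [1.4, -0.19, 0.97], [1.91, -0.27, 1.37], [2.43, -0.35, 1.78], [2.96, -0.44, 2.21], [3.49, -0.53, 2.65], [4.03, -0.62, 3.12], [4.61, -0.65, 3.25], [5.18, -0.68, 3.4], [5.75, -0.71, 3.57], [6.31, -0.75, 3.75]]
[[-0.0, -0.02, -0.004], [-0.0, -0.048, -0.009], [-0.0, -0.075, -0.015], [-0.0, -0.103, -0.02], [-0.0, -0.131, -0.026], [-0.0, -0.159, -0.032], [-0.0, -0.187, -0.037], [-0.0, -0.214, -0.043], [-0.0, -0.242, -0.049], [-0.0, -0.27, -0.054], [-0.0, -0.298, -0.06], [-0.0, -0.326, -0.065]]
```

View pics/s1.png

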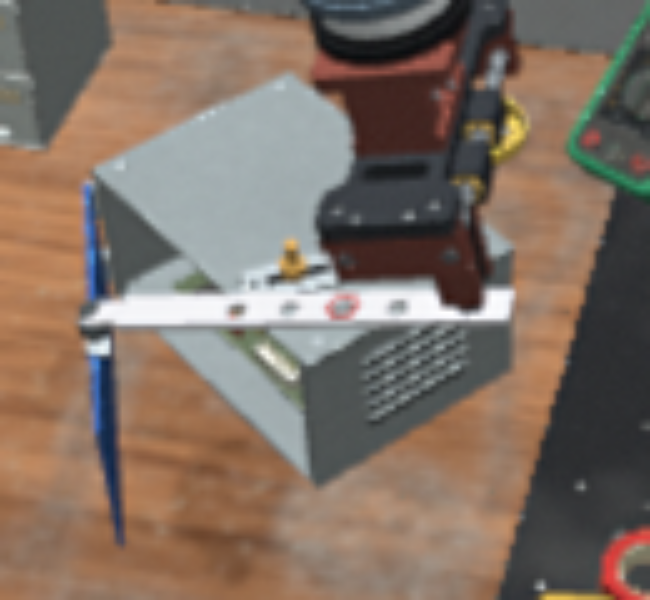

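Door is opening with the stay, as planned. Continue.

Call:
carry_out(delta_pos=[[0.4, -0.04, 0.25], [0.9, -0.11, 0.6], [1.4, -0.19, 1.0], [1.9, -0.27, 1.35], [2.45, -0.35, 1.8], [2.95, -0.44, 2.2], [3.5, -0.53, 2.65], [4.05, -0.62, 3.1], [4.6, -0.65, 3.25], [5.2, -0.68, 3.4], [5.75, -0.71, 3.55], [6.3, -0.75, 3.75]], rotation=[[0, -0.02, -0.004], [0, -0.048, -0.009], [0, -0.075, -0.015], [0, -0.103, -0.02], [0, -0.131, -0.026], [0, -0.159, -0.032], [0, -0.187, -0.037], [0, -0.214, -0.043], [0, -0.242, -0.049], [0, -0.27, -0.054], [0, -0.298, -0.06], [0, -0.326, -0.065]])

```text
t: 7.05
ee_pos: [582.4, -116.5, 174.9]
orientation: [-1.634, -0.797, 0.653]
ft_force: [0.4, -0.0, -0.2]
width: 13.0
```

Call:
carry_out(delta_pos=[[0, 0, 0], [0, 0, 0]], rotation=[[0, 0, 0], [0, 0, 0]])

```text
t: 7.22
ee_pos: [582.2, -116.8, 175.0]
orientation: [-1.635, -0.795, 0.651]
ft_force: [0.5, -1.3, -0.1]
width: 13.4
```

Run:
```python
from plan import *
o=ctrl.get_obs();print(o["ee_pos"],o["ft_force"],o["width"],o["qvel"])
im=ctrl.get_image("wrist")[:,:,::-1];np.save("w3.npy",np.r_[o["ee_pos"],o["orientation"]])
cv2.imwrite("pics/w3.png",im);cv2.imwrite("pics/w3z.png",cv2.resize(im,(800,600),interpolation=cv2.INTER_CUBIC))
```

```text
[ 582.236 -116.802  174.954] [ 0.513 -1.256 -0.147] 13.35972490353877 [-0.008 -0.004  0.002 -0.002  0.001  0.007]
```

View pics/w3z.png

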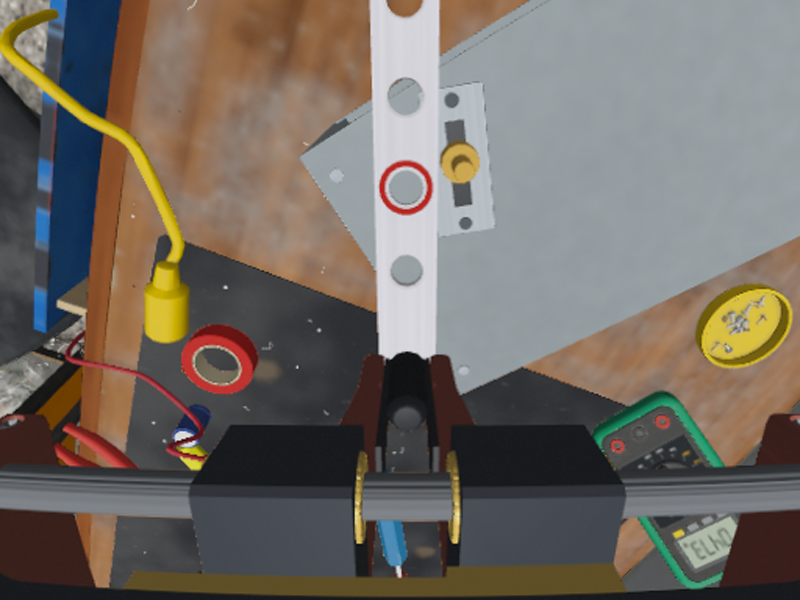

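Run:
```python
import cv2
a=cv2.imread("pics/w3.png")[45:155,232:330]; cv2.imwrite("pics/w3c.png",cv2.resize(a,None,fx=5.4,fy=5.4,interpolation=cv2.INTER_CUBIC)); print(a.shape)
```

```text
(110, 98, 3)
```

View pics/w3c.png

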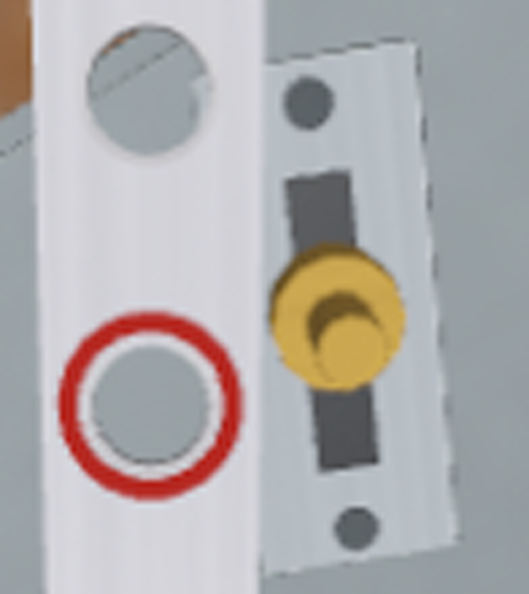

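```bash
cat > m3.py <<'E'
from plan import *
p=np.load("w3.npy");o={"ee_pos":p[:3],"orientation":p[3:]}
C=lambda u,v:((u+.5)/5.4-.5+232,(v+.5)/5.4-.5+45)
pt=plane("wrist",*C(353,348),138.5,o);co=plane("wrist",*C(339,321),124,o)
a=plane("wrist",*C(308,103),116,o);b=plane("wrist",*C(357,529),116,o)
print("peg top",pt,"collar",co);print("holes",a,b,"mid",(a+b)/2,"ang",np.degrees(np.arctan2(*(b-a)[:2][::-1])),np.linalg.norm(b-a))
# ring in the tool frame
M=R.from_rotvec(o["orientation"]).as_matrix()
oc,d=ray("wrist",*C(151,405),o)
ot=M.T@(oc-o["ee_pos"]);dt=M.T@d
s=(HT-5-ot[1])/dt[1];print("ring top in tool frame",ot+s*dt,"expect [0,%.1f,70]"%(HT-5))
up=-M[:,1];u=-M[:,2];print("tilt",np.arcsin(u[2]),"psi",np.degrees(np.arctan2(u[1],u[0])))
E
python3 m3.py
```

```text
peg top [541.098 -57.431 138.5  ] collar [541.132 -57.552 124.   ]
holes [520.53  -46.294 116.   ] [565.923 -71.295 116.   ] mid [543.227 -58.794 116.   ] ang -28.84428634754946 51.822759211020895
ring top in tool frame [-0.506  3.5   69.743] expect [0,3.5,70]
tilt 0.19968066799279016 psi -38.09914677458076
```

```bash
cat >> m3.py <<'E'
n=up; P=o["ee_pos"]+M[:,1]*HT-215*u
print("pivot now",P,"dist H",np.linalg.norm(P[:2]-H), "hole under",P+145*u)
peg=np.array([541.1,-57.5])
th,ps=solve(peg);print("goal th,psi",th,np.degrees(ps))
for al in (.2,.12,.1,0):print(al,pose(th,ps,al)[0],pose(th,ps,al)[2])
E
python3 m3.py
```

```text
peg top [541.098 -57.431 138.5  ] collar [541.132 -57.552 124.   ]
holes [520.53  -46.294 116.   ] [565.923 -71.295 116.   ] mid [543.227 -58.794 116.   ] ang -28.84428634754946 51.822759211020895
ring top in tool frame [-0.506  3.5   69.743] expect [0,3.5,70]
tilt 0.19968066799279016 psi -38.09914677458076
pivot now [417.727  12.176 123.977] dist H 140.04605737718904 hole under [529.566 -75.515 152.738]
goal th,psi 0.771448014985679 -30.000662189886405
0.2 [596.547 -89.513 175.044] [538.597 -56.055 152.807]
0.12 [599.501 -91.219 158.177] [540.197 -56.979 141.358]
0.1 [600.056 -91.539 153.922] [540.473 -57.138 138.476]
0 [601.721 -92.501 132.5  ] [541.1 -57.5 124. ]
```

Run:
```python
from plan import *
o=ctrl.get_obs();print(o["ee_pos"])
t1,p1=.7714,np.radians(-30)
t0,p0=.75,np.radians(-38.1)
rows([pose(t0+(t1-t0)*s,p0+(p1-p0)*s,.2+(.15-.2)*max(0,(s-.7)/.3)) for s in np.arange(1,11)/10])
```

```text
[ 582.11  -116.984  174.982]
[[0.34, -0.02, 0.09], [0.64, -0.03, 0.12], [0.94, -0.04, 0.16], [1.25, -0.05, 0.2], [1.55, -0.06, 0.25], [1.85, -0.07, 0.3], [2.15, -0.08, 0.36], [2.46, 0.27, 0.41], [2.77, 0.61, 0.46], [3.09, 0.96, 0.53]]
[[-0.0, -0.014, -0.004], [-0.0, -0.028, -0.007], [-0.0, -0.042, -0.009], [-0.0, -0.056, -0.012], [-0.0, -0.07, -0.015], [-0.0, -0.084, -0.018], [-0.0, -0.097, -0.021], [0.016, -0.111, -0.023], [0.033, -0.126, -0.024], [0.05, -0.14, -0.026]]
```

Call:
carry_out(delta_pos=[[0.3, -0.02, 0.09], [0.65, -0.03, 0.12], [0.95, -0.04, 0.16], [1.25, -0.05, 0.2], [1.55, -0.06, 0.25], [1.85, -0.07, 0.3], [2.15, -0.08, 0.36], [2.45, 0.27, 0.41], [2.75, 0.6, 0.46], [3.1, 0.95, 0.53], [3.1, 0.95, 0.53], [3.1, 0.95, 0.53]], rotation=[[0, -0.014, -0.004], [0, -0.028, -0.007], [0, -0.042, -0.009], [0, -0.056, -0.012], [0, -0.07, -0.015], [0, -0.084, -0.018], [0, -0.097, -0.021], [0.016, -0.111, -0.023], [0.033, -0.126, -0.024], [0.05, -0.14, -0.026], [0.05, -0.14, -0.026], [0.05, -0.14, -0.026]])

```text
t: 8.27
ee_pos: [598.9, -90.7, 164.3]
orientation: [-1.544, -0.892, 0.767]
ft_force: [1.5, -1.3, -1.1]
width: 13.6
```

Run:
```python
from plan import *
o=ctrl.get_obs();print(o["ee_pos"],o["ft_force"],o["moment"],o["width"]); print(pose(.7714,np.radians(-30),.15)[0])
im=ctrl.get_image("wrist")[:,:,::-1];np.save("w4.npy",np.r_[o["ee_pos"],o["orientation"]])
cv2.imwrite("pics/w4.png",im)
a=im[75:165,215:305]; cv2.imwrite("pics/w4c.png",cv2.resize(a,None,fx=6,fy=6,interpolation=cv2.INTER_CUBIC))
```

```text
[598.875 -90.724 164.262] [ 1.526 -1.291 -1.065] [-0.152 -0.124  0.021] 13.56980585509611
[598.536 -90.662 164.534]
```

View pics/w4c.png

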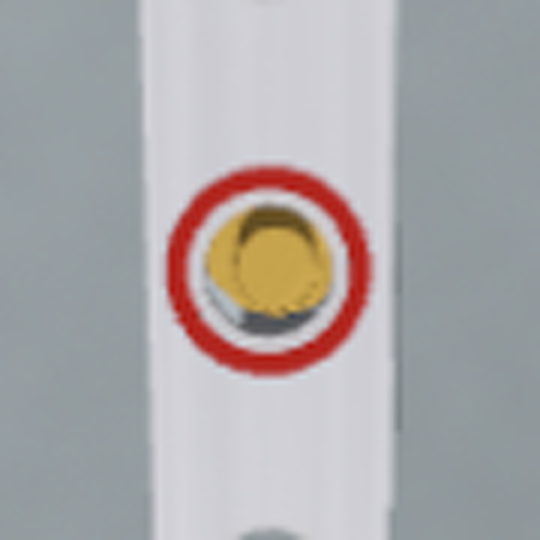

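```bash
cat > m4.py <<'E'
from plan import *
import sys
f,pu,pv,ru,rv=sys.argv[1],*map(float,sys.argv[2:6])
p=np.load(f);o={"ee_pos":p[:3],"orientation":p[3:]}
C=lambda u,v:((u+.5)/6-.5+215,(v+.5)/6-.5+75)
pt=plane("wrist",*C(pu,pv),138.5,o);M=R.from_rotvec(o["orientation"]).as_matrix()
oc,d=ray("wrist",*C(ru,rv),o);ot=M.T@(oc-o["ee_pos"]);dt=M.T@d;s=(HT-5-ot[1])/dt[1];r=ot+s*dt
w=o["ee_pos"]+M@(r+[0,5,0]);u=-M[:,2];al=np.arcsin(u[2])
Pv=w-145*u; hl=Pv+145*np.r_[u[:2]/np.linalg.norm(u[:2]),0]
print("peg",pt,"ring tool",r,"hole under",w,"al",al,"psi",np.degrees(np.arctan2(u[1],u[0])),"pivot",Pv,"hole when level",hl)
e=(pt-hl)[:2];c=u[:2]/np.linalg.norm(u[:2]);print("need radial",e@c,"tangential(left)",e@[-c[1],c[0]])
E
python3 m4.py w4.npy 275 265 269 270
```

```text
peg [541.159 -57.646 138.5  ] ring tool [-0.737  3.5   69.782] hole under [539.835 -57.504 145.474] al 0.14933338805096777 psi -29.986166299700916 pivot [415.641  14.159 123.901] hole when level [541.232 -58.311 123.901]
need radial -0.39584617886991386 tangential(left) 0.5390468594229327
```

Run:
```python
from plan import *
o=ctrl.get_obs();print(o["ee_pos"],o["ft_force"])
p1=np.radians(-29.8)
A=np.array([.14,.13,.12,.11,.1,.09,.08,.07,.06,.04,.02,0])
rows([pose(.7714,p1,a) for a in A])
```

```text
[598.754 -90.764 164.455] [ 1.415 -0.836  0.208]
[[0.07, 0.2, 0.02], [0.07, 0.42, 0.01], [0.07, 0.63, 0.01], [0.07, 0.85, 0.01], [0.07, 1.06, 0.01], [0.07, 1.28, 0.01], [0.07, 1.49, 0.02], [0.07, 1.71, 0.02], [0.07, 1.92, 0.03], [0.07, 2.35, 0.06], [0.07, 2.78, 0.09], [0.07, 3.21, 0.14]]
[[0.01, -0.003, -0.0], [0.02, -0.003, -0.0], [0.03, -0.003, -0.0], [0.04, -0.003, -0.0], [0.05, -0.003, -0.0], [0.06, -0.003, -0.0], [0.07, -0.003, -0.0], [0.08, -0.003, -0.0], [0.09, -0.003, -0.0], [0.11, -0.003, -0.0], [0.13, -0.003, 0.0], [0.15, -0.003, 0.0]]
```

Down to just above peg-top level (0.11 rad), then look at the force.

Call:
carry_out(delta_pos=[[0.07, 0.2, 0.02], [0.07, 0.42, 0.01], [0.07, 0.63, 0.01], [0.07, 0.85, 0.01], [0.07, 0.85, 0.01], [0.07, 0.85, 0.01]], rotation=[[0.01, -0.003, 0], [0.02, -0.003, 0], [0.03, -0.003, 0], [0.04, -0.003, 0], [0.04, -0.003, 0], [0.04, -0.003, 0]])

```text
t: 8.82
ee_pos: [600.0, -90.8, 156.0]
orientation: [-1.508, -0.873, 0.783]
ft_force: [0.6, -1.8, -0.3]
width: 13.6
```

Run:
```python
from plan import *
o=ctrl.get_obs();print(o["ee_pos"],o["ft_force"],o["moment"],o["width"]); print(pose(.7714,np.radians(-29.8),.11)[0])
im=ctrl.get_image("wrist")[:,:,::-1];np.save("w5.npy",np.r_[o["ee_pos"],o["orientation"]])
a=im[75:165,215:305]; cv2.imwrite("pics/w5c.png",cv2.resize(a,None,fx=6,fy=6,interpolation=cv2.INTER_CUBIC))
rows([pose(.7714,np.radians(-29.8),a) for a in (.1,.09,.08)])
```

```text
[600.018 -90.817 155.97 ] [ 0.648 -1.827 -0.335] [-0.082 -0.024  0.098] 13.606024098558372
[600.164 -90.744 156.051]
[[0.01, 0.22, -0.02], [0.01, 0.43, -0.03], [0.01, 0.65, -0.03]]
[[0.009, -0.0, -0.0], [0.019, -0.0, -0.0], [0.029, -0.0, -0.0]]
```

View pics/w5c.png

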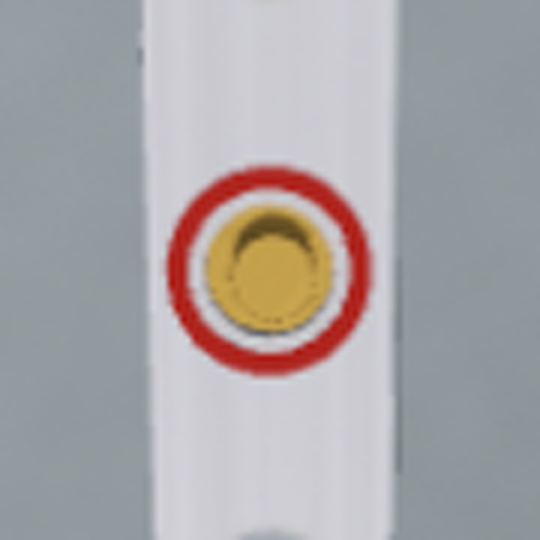

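Call:
carry_out(delta_pos=[[0.01, 0.1, -0.01], [0.01, 0.2, -0.02], [0.01, 0.3, -0.03], [0.01, 0.4, -0.03], [0.01, 0.4, -0.03]], rotation=[[0.004, 0, 0], [0.009, 0, 0], [0.014, 0, 0], [0.019, 0, 0], [0.019, 0, 0]])

```text
t: 9.28
ee_pos: [600.7, -91.0, 152.0]
orientation: [-1.491, -0.864, 0.79]
ft_force: [0.3, -0.1, -1.6]
width: 13.0
```

Run:
```python
from plan import *
o=ctrl.get_obs();print(o["ee_pos"],o["ft_force"],o["moment"],o["width"]); print(pose(.7714,np.radians(-29.8),.09)[0])
rows([pose(.7714,np.radians(-29.8),a) for a in (.08,.07,.06,.05)])
```

```text
[600.701 -90.994 152.043] [ 0.337 -0.136 -1.602] [-0.039  0.017  0.081] 12.961994105491092
[600.683 -91.041 151.789]
[[-0.01, 0.24, -0.01], [-0.0, 0.46, -0.01], [-0.0, 0.67, -0.01], [-0.0, 0.89, -0.02]]
[[0.01, -0.0, -0.0], [0.02, -0.0, -0.0], [0.03, -0.0, -0.0], [0.04, -0.0, -0.0]]
```

No resistance; the underside is now ~1.5 mm below the peg top. Continue.

Call:
carry_out(delta_pos=[[0, 0.12, -0.01], [0, 0.24, -0.01], [0, 0.35, -0.01], [0, 0.46, -0.01], [0, 0.46, -0.01]], rotation=[[0.005, 0, 0], [0.01, 0, 0], [0.015, 0, 0], [0.02, 0, 0], [0.02, 0, 0]])

```text
t: 9.7
ee_pos: [601.3, -91.3, 147.5]
orientation: [-1.473, -0.854, 0.796]
ft_force: [0.4, -0.8, -0.2]
width: 13.0
```

Run:
```python
from plan import *
o=ctrl.get_obs();print(o["ee_pos"],o["ft_force"],o["moment"],o["width"]); print(pose(.7714,np.radians(-29.8),.07)[0])
im=ctrl.get_image("wrist")[:,:,::-1];np.save("w6.npy",np.r_[o["ee_pos"],o["orientation"]])
a=im[75:165,215:305]; cv2.imwrite("pics/w6c.png",cv2.resize(a,None,fx=6,fy=6,interpolation=cv2.INTER_CUBIC))
rows([pose(.7714,np.radians(-29.8),a) for a in (.06,.05,.04,.03,.02,.01,0)])
```

```text
[601.332 -91.314 147.527] [ 0.365 -0.759 -0.216] [-0.065 -0.054  0.16 ] 13.000961038105727
[601.128 -91.296 147.517]
[[-0.01, 0.22, 0.01], [-0.01, 0.44, 0.0], [-0.01, 0.65, 0.0], [-0.01, 0.87, 0.0], [-0.01, 1.08, 0.0], [-0.01, 1.3, 0.01], [-0.01, 1.51, 0.01]]
[[0.011, -0.0, 0.0], [0.021, -0.0, 0.0], [0.031, -0.0, 0.0], [0.041, -0.0, 0.0], [0.051, -0.0, 0.0], [0.061, -0.0, 0.0], [0.071, -0.0, 0.0]]
```

View pics/w6c.png

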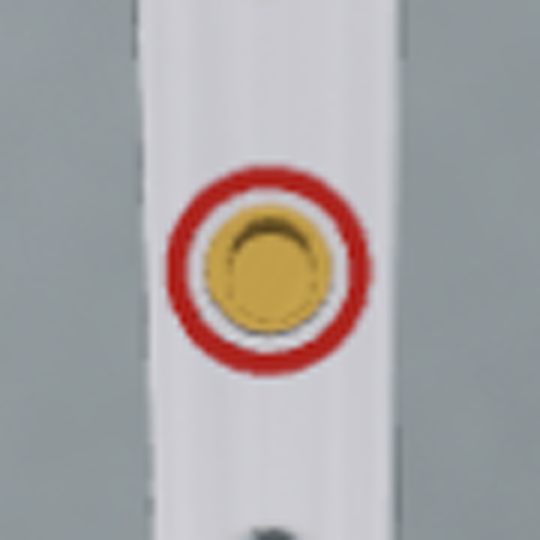

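Peg is centred in the hole with a visible gap all around and no force. Lower on to ~0.025 rad.

Call:
carry_out(delta_pos=[[0, 0.12, 0], [0, 0.24, 0], [0, 0.36, 0], [0, 0.48, 0], [0, 0.6, 0], [0, 0.72, 0], [0, 0.84, 0], [0, 0.96, 0], [0, 0.96, 0]], rotation=[[0.006, 0, 0], [0.011, 0, 0], [0.017, 0, 0], [0.023, 0, 0], [0.028, 0, 0], [0.034, 0, 0], [0.04, 0, 0], [0.046, 0, 0], [0.046, 0, 0]])

```text
t: 10.5
ee_pos: [602.0, -91.6, 138.8]
orientation: [-1.433, -0.83, 0.81]
ft_force: [-1.4, -0.2, 6.7]
width: 13.3
```

Run:
```python
from plan import *
o=ctrl.get_obs();print(o["ee_pos"],o["ft_force"],o["moment"],o["width"]); print(pose(.7714,np.radians(-29.8),.025)[0])
rows([pose(.7714,np.radians(-29.8),a) for a in (.01,0)])
```

```text
[602.005 -91.618 138.819] [-1.366 -0.174  6.72 ] [-0.097  0.287  0.06 ] 13.281974000275364
[601.858 -91.714 137.872]
[[-0.02, 0.42, -0.0], [-0.02, 0.63, -0.0]]
[[0.014, -0.0, 0.0], [0.024, -0.0, 0.0]]
```

Run:
```python
from plan import *
o=ctrl.get_obs();print(o["ft_force"],o["ee_pos"])
im=ctrl.get_image("wrist")[:,:,::-1]
a=im[75:165,215:305]; cv2.imwrite("pics/w7c.png",cv2.resize(a,None,fx=6,fy=6,interpolation=cv2.INTER_CUBIC))
b=ctrl.get_image("side")[130:240,180:310,::-1];cv2.imwrite("pics/d7.png",cv2.resize(b,None,fx=6,fy=5.4,interpolation=cv2.INTER_CUBIC))
o=ctrl.get_obs();print(o["ft_force"],o["ee_pos"])
```

```text
[-1.366 -0.174  6.72 ] [602.005 -91.618 138.819]
[-1.596 -0.598  4.983] [601.985 -91.584 138.861]
```

View pics/w7c.png

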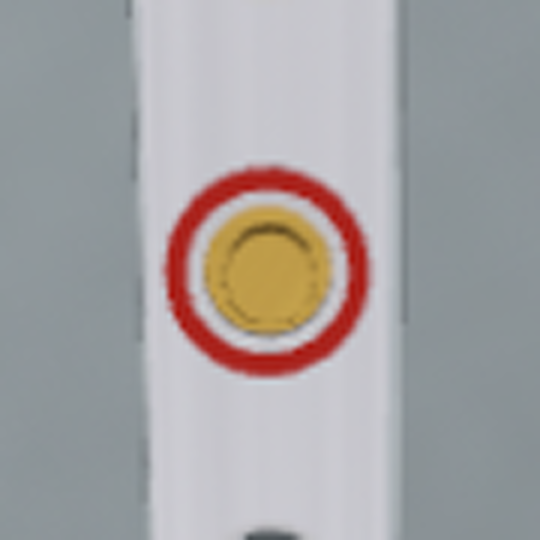

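View pics/d7.png

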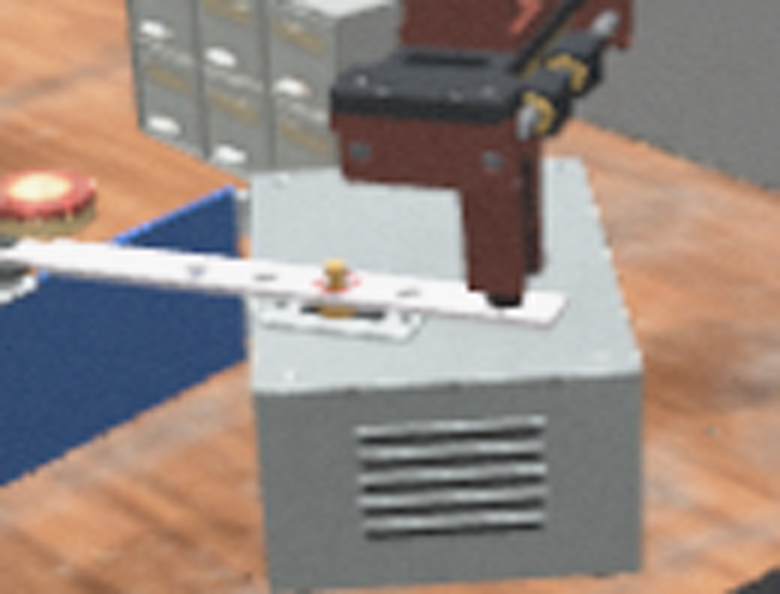

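Call:
carry_out(delta_pos=[[0, -0.04, 0], [0, -0.04, 0]], rotation=[[0, 0, 0], [0, 0, 0]])

```text
t: 10.77
ee_pos: [602.0, -91.6, 138.9]
orientation: [-1.433, -0.831, 0.81]
ft_force: [-0.8, 0.5, 3.9]
width: 13.4
```

Call:
carry_out(delta_pos=[[0, 0, 0], [0, 0, 0], [0, 0, 0], [0, 0, 0], [0, 0, 0], [0, 0, 0], [0, 0, 0], [0, 0, 0]], rotation=[[0, 0, 0], [0, 0, 0], [0, 0, 0], [0, 0, 0], [0, 0, 0], [0, 0, 0], [0, 0, 0], [0, 0, 0]], hand=100)

```text
t: 11.43
ee_pos: [601.8, -91.5, 138.5]
orientation: [-1.433, -0.831, 0.81]
ft_force: [-0.0, 0.6, 0.7]
width: 53.3
```

Run:
```python
from plan import *
o=ctrl.get_obs();print(o["ft_force"],o["ee_pos"],o["width"])
im=ctrl.get_image("wrist")[:,:,::-1];cv2.imwrite("pics/w8.png",cv2.resize(im,(800,600),interpolation=cv2.INTER_CUBIC))
np.save("w8.npy",np.r_[o["ee_pos"],o["orientation"]])
b=ctrl.get_image("side")[130:240,180:310,::-1];cv2.imwrite("pics/d8.png",cv2.resize(b,None,fx=6,fy=5.4,interpolation=cv2.INTER_CUBIC))
```

```text
[-0.013  0.566  0.716] [601.798 -91.54  138.541] 53.28461587377171
```

View pics/w8.png

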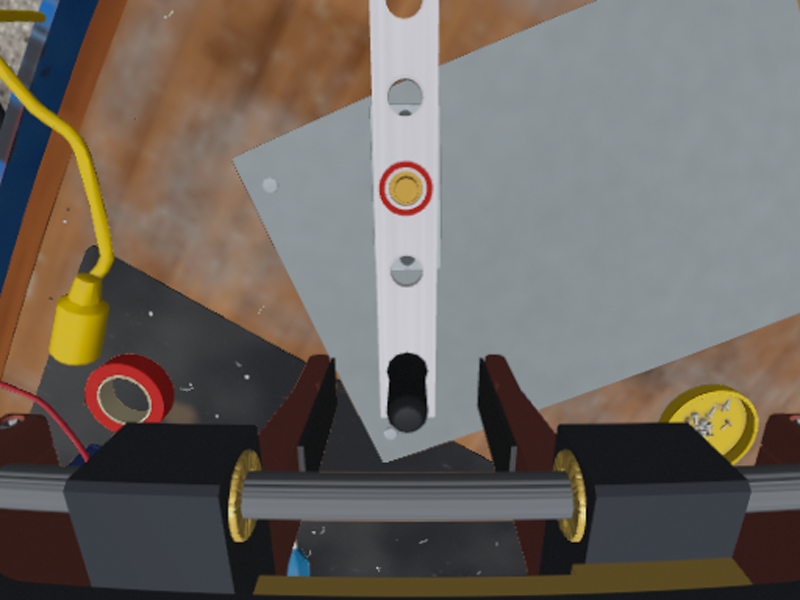

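View pics/d8.png

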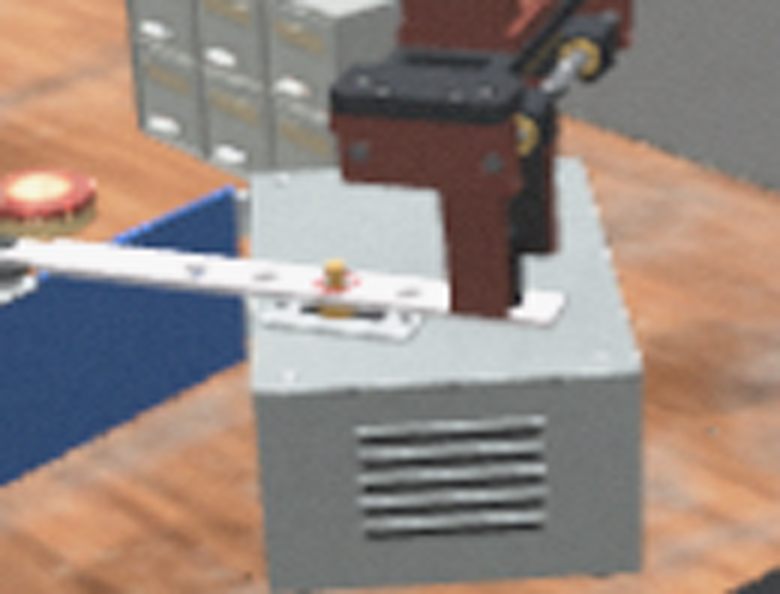

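Call:
carry_out(delta_pos=[[0, -0.5, 0], [0, -1.5, 0], [0, -2.8, 0], [0, -4.2, 0], [0, -6, 0], [0, -8, 0], [0, -10, 0], [0, -12, 0], [0, -12, 0], [0, -12, 0]], rotation=[[0, 0, 0], [0, 0, 0], [0, 0, 0], [0, 0, 0], [0, 0, 0], [0, 0, 0], [0, 0, 0], [0, 0, 0], [0, 0, 0], [0, 0, 0]])

```text
t: 12.37
ee_pos: [600.1, -90.2, 260.8]
orientation: [-1.436, -0.834, 0.808]
ft_force: [0.5, 0.1, -0.2]
width: 53.1
```

Run:
```python
from plan import *
o=ctrl.get_obs();print(o["ft_force"],o["ee_pos"],o["width"])
im=ctrl.get_image("wrist")[:,:,::-1];cv2.imwrite("pics/w9.png",cv2.resize(im,(800,600),interpolation=cv2.INTER_CUBIC))
np.save("w9.npy",np.r_[o["ee_pos"],o["orientation"]])
b=ctrl.get_image("side")[130:240,180:310,::-1];cv2.imwrite("pics/d9.png",cv2.resize(b,None,fx=6,fy=5.4,interpolation=cv2.INTER_CUBIC))
b=ctrl.get_image("scene")[130:250,170:300,::-1];cv2.imwrite("pics/s9.png",cv2.resize(b,None,fx=5,fy=5,interpolation=cv2.INTER_CUBIC))
```

```text
[ 0.499  0.13  -0.2  ] [600.07  -90.213 260.804] 53.110724479046134
```

View pics/w9.png

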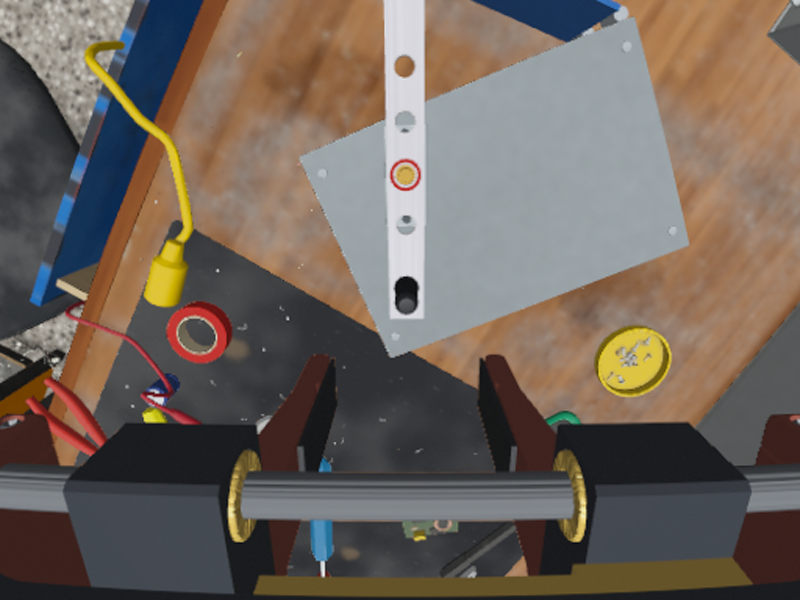

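View pics/d9.png

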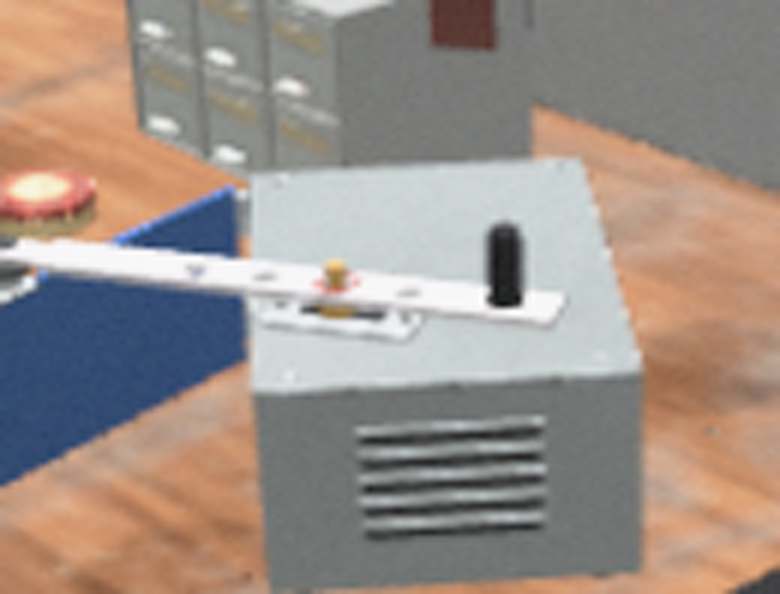

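View pics/s9.png

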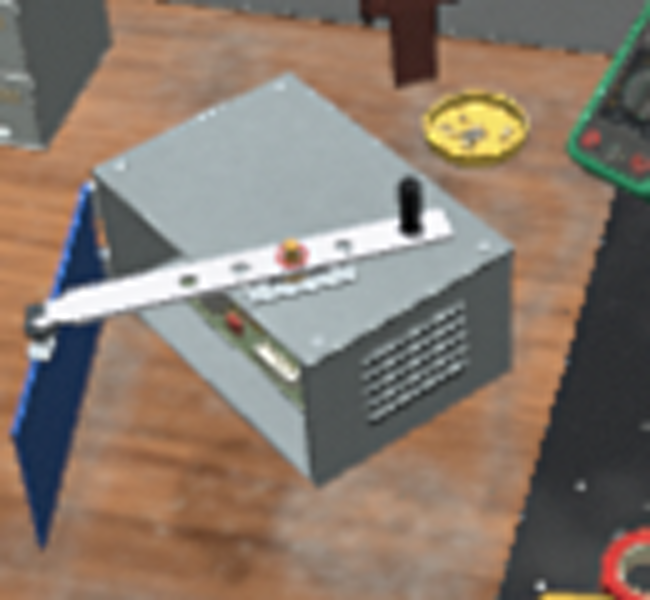

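Run:
```python
from plan import *
S=lambda u,v:ray("scene",(u+.5)/5-.5+170,(v+.5)/5-.5+130)
D=lambda u,v:ray("side",(u+.5)/6-.5+180,(v+.5)/5.4-.5+130)
for n,a,b in [("knobtop",(409,184),(505,230)),("knobbase",(411,231),(505,300)),("ring",(291,254),(335,282)),("pegtop",(291,241),(335,264)),("hole4",(344,245),(409,292)),("hole1",(188,281),(196,271)),("hole2",(240,267),(264,276))]:
    print(n,tri(S(*a),D(*b)))
```

```text
knobtop (array([601.341, -92.551, 161.909]), [np.float64(0.48358470110283136), np.float64(0.48358470110274454)])
knobbase (array([600.088, -94.242, 128.963]), [np.float64(0.14402864897028267), np.float64(0.1440286489703042)])
ring (array([539.978, -57.613, 128.292]), [np.float64(1.2498969899865249), np.float64(1.2498969899864234)])
pegtop (array([540.58 , -57.778, 137.453]), [np.float64(1.5557661376391658), np.float64(1.555766137639222)])
hole4 (array([566.473, -73.472, 127.429]), [np.float64(0.8135282601335234), np.float64(0.8135282601335617)])
hole1 (array([487.896, -28.721, 126.009]), [np.float64(1.0089875528440764), np.float64(1.0089875528439758)])
hole2 (array([513.612, -43.749, 127.855]), [np.float64(1.2878122766242885), np.float64(1.2878122766242408)])
```

```bash
python3 -c "
from workcell import ctrl
o=ctrl.get_obs();print(o['t'],o['qvel'],o['ft_force'])
print(ctrl.close_job())"
```

```text
12.5167 [ 0.00226008  0.01238458  0.00309836  0.00156895  0.00111826 -0.00194913] [-0.1323717   0.35838953 -0.02100428]
the job is handed in; nothing more can be done
None
```

I gripped the knob and lifted the stay about 0.2 rad. I swung the door out to about 0.77 rad (worked out from the arm's position), centred the red-ringed hole over the peg with the wrist camera and lowered the stay in small steps. I then let go, raised the gripper 120 mm and handed the job in at about 12.5 s.

**Seating:** The last pictures show the peg centred in the red ring. From two views the bar's top at the ring comes out at z ≈ 128 mm, against 129 mm when fully seated, with the peg's top about 9 mm above it. The camera calibration is only good to about 2 mm.

**Force:** The highest force I read was about 6.7 N at the wrist, when the stay met the collar; I read it only at the end of each move.

**Disagreement:** That contact came about 4 mm higher at the hole than my model said. I think the stay was sagging about 0.02 rad when I gripped it, but I did not confirm that. The pictures before and after release agree with it being seated.

**Not checked directly:** I did not measure the door's speed or angle after release; the stay sat unchanged in the side pictures taken just after I opened the gripper and again after I raised it. The arm stayed well away from the loose things by its path, but I did not re-measure where they lie.

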